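# Sort two ball screws by thread pitch into their notched gauges

### The job

On the optical table lie three steel pieces with square brass collars: one with a coarse thread, one with a fine thread and a plain one without thread. Sort the two threaded screws by pitch: lay each down in the V notches of the blue gauge whose black comb has the same tooth spacing (coarse in coarse, fine in fine), resting on both notched plates with its collar mid-way between them, and let go. Lower them in, do not drop them.

Things in the scene. Friction and masses are not known exactly. Their poses are not given: they have to be found in the camera images.
- coarse_screw_center (a point): Centre of the coarse-thread screw (ridges 10 mm apart): steel, 114 mm long, 0.4 kg, lying in a row with the fine one and a plain unthreaded shaft, any order. Grip its middle: a square brass collar 24 mm long, 30 x 30 mm across, lying on a flat, centre 15 mm above the table. From each side of it a threaded end 25 mm in diameter stands out 45 mm. x runs along the screw (ends alike), z up.
- fine_screw_center (a point): Centre of the fine-thread screw (ridges 4 mm apart). Otherwise the same form, size, mass, pose on the table and axes as the coarse-thread screw.
- coarse_gauge_seat (a point): Where a seated screw's centre lies, 30 mm above the table, in the fixed coarse gauge (comb teeth 10 mm apart): 6 mm white base 130 x 96 mm; two blue plates 42 high, 80 wide, 10 thick stand across the lane 36 mm before and behind this point. Their 90-degree V notches (mouth 60 wide, bottom 12 above the table) carry the threaded ends; the collar hangs free between. x along lane, y across, z up.
- fine_gauge_seat (a point): The same point in the fine gauge (black comb teeth 4 mm apart on its white base); same form, sizes and axes as the coarse gauge. Which of them stands left or right varies. The combs lie flat beside the lane, top 10 mm above the table.
Not all that is in view belongs to the job. Leave any orange look-alike of the part that bears fine_screw_center alone. Leave any brown look-alike of the part that bears coarse_gauge_seat alone.

How it is judged:
At the end, for the whole second after the job is handed in: Each threaded screw lies at rest in the V notches of the gauge of its own pitch: its centre within 15 mm of the seat point along the lane, 10 mm across it and 8 mm in height, and its axis within 10 degrees of the lane (either way round) (x of coarse_screw_center in the frame of coarse_gauge_seat between -0.015 and 0.015 m and y of coarse_screw_center in the frame of coarse_gauge_seat between -0.01 and 0.01 m and z of coarse_screw_center in the frame of coarse_gauge_seat between -0.008 and 0.008 m and angle between the x axis of coarse_screw_center and the x axis of coarse_gauge_seat, either way round below 0.18 rad and x of fine_screw_center in the frame of fine_gauge_seat between -0.015 and 0.015 m and y of fine_screw_center in the frame of fine_gauge_seat between -0.01 and 0.01 m and z of fine_screw_center in the frame of fine_gauge_seat between -0.008 and 0.008 m and angle between the x axis of fine_screw_center and the x axis of fine_gauge_seat, either way round below 0.18 rad and linear speed of each of coarse_screw, fine_screw below 0.02 m/s); the robot touches nothing.
It fails at once if the coarse screw is dropped (falls freely by more than about 25 mm) (linear speed of coarse_screw above 0.7 m/s and contact force between coarse_screw and the fingers below 0.01 N).
It fails at once if the fine screw is dropped (falls freely by more than about 25 mm) (linear speed of fine_screw above 0.7 m/s and contact force between fine_screw and the fingers below 0.01 N).
It also fails if it takes over 51 s, if anything falls off the work surface, if the arm or the gripper's body presses on something with over 40 N, if the wrist force passes 120 N, or if a joint passes its speed limit or range.

### The arm

A 6-joint arm with a two-finger parallel gripper is mounted at the origin on the work surface. World frame = base frame: x ahead of the robot, y to its left, z up, the work surface at z = 0. Lengths are in m, angles in rad, forces in N, time in s.
With the tool pointing down it reaches from about 0.35 to 0.775 m from the base axis. Payload 5.5 kg.
Tool frame: the origin (TCP) lies between the finger pads; the fingertips stand 17 mm ahead of it and the grasp point (between the pads) lies 2 mm behind it (env.finger_overhang is the distance from the TCP to the fingertips, in m); z points along the fingers, y is the line along which they close (so a half turn about z gives the same grasp; the last joint's range is limited). The gripper opens to 85 mm and grips with 20 to 120 N. Pads are 22 mm wide; open, the fingers measure 114 mm over their backs; the gripper's body (76 mm by 85 mm) begins 54 mm behind the grasp point. The pads swing forward as they close: fully open they stand 13 mm farther back than shut.
Start: joints at [-1.276, 0.313, 0.046, 1.304, 0, 1.431], TCP at [0.242, -0.522, 0.248] pointing down, gripper open.
Joint ranges: [-2.76, 2.76], [-0.86, 1.69], [-1.03, 1.26], [-2.2, 2.34], [-1.47, 1.5], [-3.14, 3.14]. Speed limits (rad/s): [2.57, 2.57, 3.14, 3.14, 3.14, 3.14].

### API

Orientations are given as a unit quaternion [w, x, y, z].
In Python, from workcell import env gives the robot as it stands. The module is installed in compiled form; this text tells all that it offers.
- The arm moves only by the shell command python3 -m pendant 'ROWS' [FORCE]. ROWS is JSON, a list of rows, each a list of 5 numbers: the gripper's target within -1 to 1 (fully open at 1, half-way at 0, shut at -1), then the shift along the tool's x, y, z in m, then the turn about the tool's z in rad. A call has 1 to 8 rows; each row shifts and turns the commanded pose from where the row before left it, along the tool's axes as they then stand; what a row does not reach is not made up. A row lasts 1/8 s, in which the tool goes at most 62.5 mm and 10.7 degrees, less where a joint would pass 70% of its speed; a pose out of reach is approached as far as the arm can. A call with a gripper value outside its range is refused whole. The fingers move at their own pace and stop on an object; FORCE is the grip in N (left out, the last holds). Time passes only in rows, so rows that do not move let the fingers close. It gives the time, the measured TCP pose, the force, the opening and the grip force at its end, in the units of the state.
- env.get_state(): the state, without advancing time (a new reading comes with each control period).
- env.read_camera(name): name is "scene" or "top" or "wrist"; returns the picture (480x640x3 uint8, red, green, blue); there is no depth.
- env.calibration(name): a dict with "K" (3x3 intrinsics, pixels), "T" (4x4, takes a point from camera to world coordinates); the wrist camera has in their place "tool_from_camera" (4x4, takes a point from camera to tool coordinates, whose origin is the TCP and whose axes are the flange's). Camera axes: x right, y down, z forward; pixel columns grow to the right and rows downward; lengths in m; the calibration is good to about 2 mm. A picture is of the moment at which its call begins: read the wrist's pose just before it. calibration takes no time and is no camera call.
- env.hand_in(): hands the job in; it is judged then, once.
Trained networks look in the newest picture that a camera, given by its name, has taken for a name from the list of things; names that differ only in an ending like _2 or _b are one class to them, and where a whole thing is asked for, a point or a joint stands for the part that bears it (a point fixed in the world has none). Each returns a list of dicts, best first, with "score" (0 to 1); they miss things now and then, are a little off and sometimes report something else, mostly with a low value. They report only what shows in the picture. A call takes as long as a camera call. They do not tell look-alikes from the thing itself.
- env.recognise(camera, label): "centre" ([column, row] in pixels, amid what is visible of it).
The state is a dict: "clock": time; "joint_pos": joint angles; "qvel": joint speeds; "tau": joint torques, N m; "tcp_pos": TCP position; "orientation": TCP orientation; "wrist_force": force on the tool from outside, world axes, zero at the start; "ft_torque": the same for the moment, N m; "finger_gap": finger opening in m; "grip_force": force on a finger pad.
Only numpy, scipy, OpenCV 4.12 (cv2) and the standard library are available. Lean on these libraries where they do the work, as an engineer would, in place of code of your own. Each camera call takes 0.05 s, during which the arm holds its last target. There are 200 camera calls.

## Working session

There is one attempt and no reset: what is moved stays moved. The work goes in short steps, Python scripts to look and compute and a shell command to move; the robot and the scene stay as the last step left them, time stands still between calls to the robot, and variables do not carry over. Pictures are saved under pics/ and viewed, at most 10 in all, crops included, and the job is handed in when it is done.

```bash
mkdir -p pics; python3 - <<'E'
from workcell import env
import cv2,numpy as np
for n in ["top","scene"]:
    im=env.read_camera(n); cv2.imwrite(f"pics/{n}1.png",im[:,:,::-1])
    for l in ["coarse_screw_center","fine_screw_center","coarse_gauge_seat","fine_gauge_seat"]:
        print(n,l,[(np.round(d["centre"]).tolist(),round(d["score"],2)) for d in env.recognise(n,l)])
    c=env.calibration(n);print(np.round(c["K"],1).tolist(),np.round(c["T"],3).tolist())
print(np.round(env.calibration("wrist")["tool_from_camera"],4).tolist(),np.round(env.calibration("wrist")["K"],1).tolist())
s=env.get_state();print(s["clock"],s["tcp_pos"],s["orientation"])
E
```

```text
top coarse_screw_center [([330.0, 290.0], 0.86)]
top fine_screw_center [([176.0, 291.0], 0.95), ([234.0, 302.0], 0.82)]
top coarse_gauge_seat [([401.0, 219.0], 0.92), ([469.0, 216.0], 0.66)]
top fine_gauge_seat [([253.0, 209.0], 0.98)]
[[508.7, 0.0, 327.6], [0.0, 508.7, 250.9], [0.0, 0.0, 1.0]] [[-0.012, -0.997, 0.077, 0.471], [-1.0, 0.01, -0.021, 0.01], [0.02, -0.077, -0.997, 1.256], [0.0, 0.0, 0.0, 1.0]]
scene coarse_screw_center [([360.0, 228.0], 0.66)]
scene fine_screw_center [([473.0, 348.0], 0.85), ([427.0, 294.0], 0.62), ([259.0, 217.0], 0.41)]
scene coarse_gauge_seat [([260.0, 217.0], 0.98), ([284.0, 272.0], 0.75), ([226.0, 177.0], 0.57)]
scene fine_gauge_seat [([337.0, 332.0], 0.91)]
[[479.8, 0.0, 325.6], [0.0, 479.8, 236.3], [0.0, 0.0, 1.0]] [[-0.811, 0.455, -0.367, 0.963], [0.585, 0.633, -0.507, 0.529], [0.002, -0.626, -0.78, 0.898], [0.0, 0.0, 0.0, 1.0]]
[[0.0001, -0.9552, -0.296, 0.0773], [1.0, 0.0001, -0.0001, 0.0007], [0.0001, -0.296, 0.9552, -0.1264], [0.0, 0.0, 0.0, 1.0]] [[394.8, 0.0, 316.0], [0.0, 394.8, 246.5], [0.0, 0.0, 1.0]]
0.5 [ 0.24220527 -0.52150819  0.24828605] [-3.11654594e-06  9.76459226e-01  2.15702062e-01  4.70565981e-06]
```

View pics/top1.png

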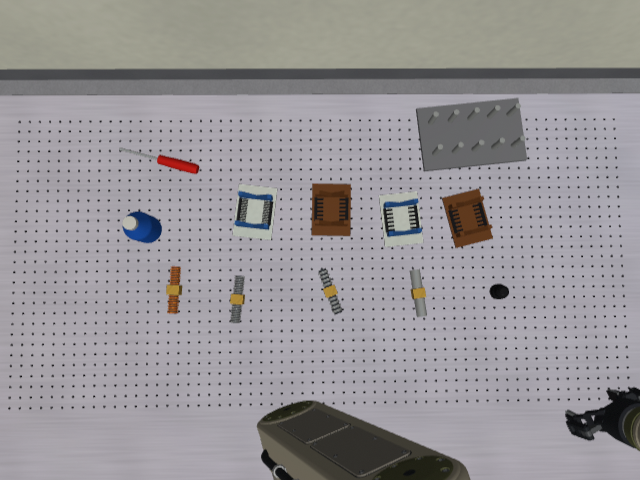

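View pics/scene1.png

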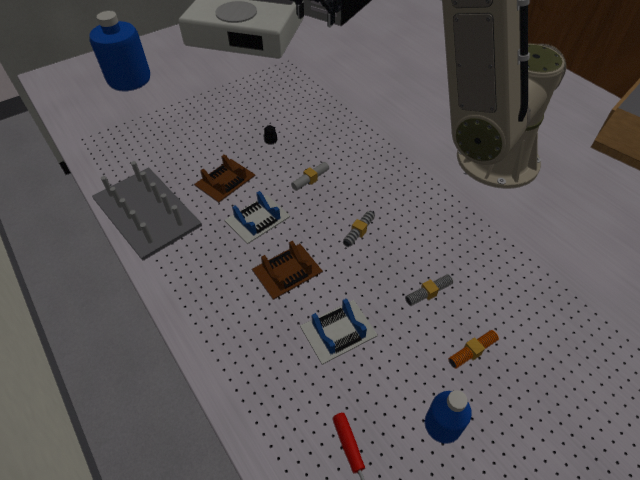

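The top view shows, from left to right:
- Orange decoy at (174,290), excluded.
- Fine screw at (237,299).
- Coarse screw at (330,291).
- Plain shaft at (419,293), excluded because it has no thread.

The blue gauges are at (255,211), with a dense comb, and (401,219), with a sparse comb. The brown ones at (331,209) and (468,217) are decoys. I'll confirm this in one crop and measure.

```bash
cat > h.py <<'E'
import cv2,numpy as np
from workcell import env
from scipy.spatial.transform import Rotation as R
def wristT(s):
    T=np.eye(4);q=s["orientation"];T[:3,:3]=R.from_quat([q[1],q[2],q[3],q[0]]).as_matrix();T[:3,3]=s["tcp_pos"]
    return T@np.array(env.calibration("wrist")["tool_from_camera"])
def px2w(uv,z,K,T):
    d=T[:3,:3]@np.linalg.inv(K)@np.array([uv[0],uv[1],1.]);o=T[:3,3]
    return o+d*(z-o[2])/d[2]
def w2px(p,K,T):
    c=T[:3,:3].T@(np.array(p)-T[:3,3]);u=K@c;return u[:2]/u[2]
def blobs(mask,mn):
    n,l,st,c=cv2.connectedComponentsWithStats(mask.astype(np.uint8))
    return [(c[i],st[i,4],l==i) for i in range(1,n) if st[i,4]>=mn]
def brass(im):
    h=cv2.cvtColor(im,cv2.COLOR_RGB2HSV).astype(int);return (h[...,0]>=17)&(h[...,0]<=30)&(h[...,1]>130)&(h[...,2]>90)
def blue(im):
    h=cv2.cvtColor(im,cv2.COLOR_RGB2HSV).astype(int);return (h[...,0]>=98)&(h[...,0]<=118)&(h[...,1]>130)&(h[...,2]>60)
def yaw(s):  # angle of tool y (closing) and x
    q=s["orientation"];M=R.from_quat([q[1],q[2],q[3],q[0]]).as_matrix();return np.arctan2(M[1,0],M[0,0])
E
python3 - <<'E'
from h import *
im=cv2.imread("pics/top1.png")[:,:,::-1].copy()
cv2.imwrite("pics/crop1.png",cv2.resize(im[180:330,160:440,::-1],None,fx=2.85,fy=2.85,interpolation=cv2.INTER_CUBIC))
c=env.calibration("top");K=np.array(c["K"]);T=np.array(c["T"])
for b in blobs(brass(im),40):
    u,v=b[0]; 
    # gray screw pixels nearby: not background
    p=px2w(b[0],.027,K,T); 
    g=cv2.cvtColor(im,cv2.COLOR_RGB2GRAY).astype(int)
    m=np.zeros(g.shape,bool);m[int(v)-28:int(v)+29,int(u)-18:int(u)+19]=1
    mm=(g<165)&m
    bl=[x for x in blobs(mm|b[2],100)]
    ang=None
    for x in bl:
        if x[2][int(v),int(u)]:
            ys,xs=np.nonzero(x[2]); w=np.array([px2w(q,.015,K,T)[:2] for q in zip(xs,ys)]);e=np.linalg.svd(w-w.mean(0),full_matrices=0)[2][0];ang=np.degrees(np.arctan2(e[1],e[0])); print("len",np.ptp(w@e),w.mean(0).round(4))
    print("brass",b[0].round(1),b[1],p.round(4),ang)
for b in blobs(blue(im),30): print("blue",b[0].round(1),b[1],px2w(b[0],.035,K,T).round(4))
E
```

```text
len 0.13589150023340285 [0.4831 0.3656]
brass [172.8 289.6] 123 [0.4767 0.3564 0.027 ] -166.41229044188879
len 0.12074608412651266 [ 0.4643 -0.0184]
brass [329.8 290.9] 114 [ 0.469  -0.0196  0.027 ] -158.071387487551
len 0.1473262176574185 [ 0.4655 -0.2286]
brass [418.7 292.7] 112 [ 0.4621 -0.2343  0.027 ] -161.60783168025418
len 0.11669761473145046 [0.4498 0.2049]
brass [236.4 298.8] 120 [0.4528 0.2045 0.027 ] 176.97788735991185
blue [255.1 196. ] 150 [0.7001 0.1587 0.035 ]
blue [400.4 203.2] 141 [ 0.6795 -0.1936  0.035 ]
blue [144.5 228.1] 715 [0.6245 0.4233 0.035 ]
blue [251.4 224.8] 143 [0.63   0.1675 0.035 ]
blue [404.2 232. ] 130 [ 0.6092 -0.2013  0.035 ]
```

View pics/crop1.png

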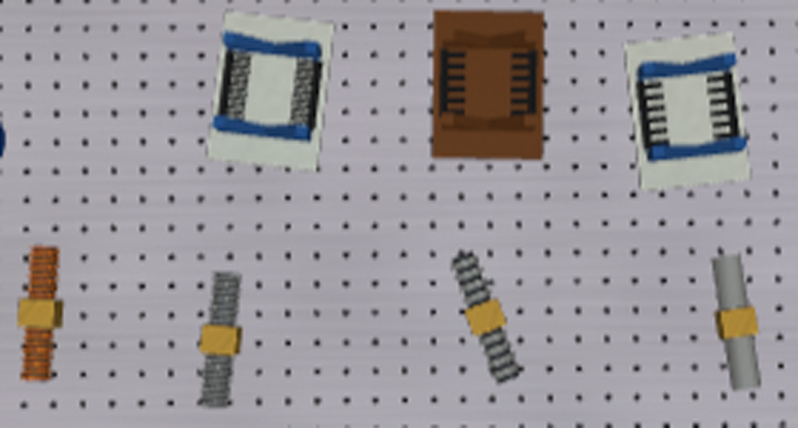

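The crop confirms it. The fine gauge is on the left at (255,211) and the coarse gauge on the right at (401,219). The coarse screw is at (330,291) and the fine one at (237,299). I'm moving above the coarse screw.

```bash
python3 -m pendant '[[1,0.045,-0.039,0,0],[1,0.045,-0.039,0,0],[1,0.045,-0.039,0,0],[1,0.045,-0.039,0,0],[1,0.045,-0.039,0,0],[1,0.045,-0.039,0,0],[1,0.045,-0.039,0,0],[1,0.045,-0.039,0,0]]' 60
python3 -m pendant '[[1,0.03,-0.024,0.04,0],[1,0.027,-0.024,0.04,0],[1,0,0,0.02,0.07],[1,0,0,0,0],[1,0,0,0,0]]'
cat > look.py <<'E'
import sys
from h import *
name=sys.argv[1]; s=env.get_state();im=env.read_camera("wrist");cv2.imwrite(f"pics/{name}.png",im[:,:,::-1])
K=np.array(env.calibration("wrist")["K"]);T=wristT(s)
print("tcp",np.round(s["tcp_pos"],4),"yaw",np.degrees(yaw(s)).round(2),"t",s["clock"])
q=s["orientation"];M=R.from_quat([q[1],q[2],q[3],q[0]]).as_matrix()
for n,m,z in(("brass",brass(im),.029),("blue",blue(im),.036)):
    for b in blobs(m,300):
        cn=cv2.findContours(b[2].astype(np.uint8),0,2)[0][0][:,0]
        w=np.array([px2w(p,z if n=="brass" else .042,K,T)[:2] for p in cn],np.float32)
        r=cv2.minAreaRect(w); a=r[2]%90;p=px2w(b[0],z,K,T)
        print(n,b[0].round(),b[1],p.round(4),"rect",np.round(r[0],4),np.round(r[1],3),"ang%90",round(a,1),"tool delta",np.round(M.T@(p-s["tcp_pos"]),4))
E
python3 look.py w1
```

```text
clock: 1.5
tcp_pos: [0.4379, -0.0851, 0.2487]
orientation: [0.0, 0.976, 0.216, 0.001]
wrist_force: [0.3, 0.1, 0.9]
finger_gap: 0.0854
grip_force: 0.0
clock: 2.12
tcp_pos: [0.4693, -0.0198, 0.1492]
orientation: [0.0, 0.983, 0.182, 0.001]
wrist_force: [0.7, -0.0, 0.4]
finger_gap: 0.0852
grip_force: 0.0
tcp [ 0.4693 -0.0198  0.1492] yaw 20.94 t 2.125
brass [316. 245.] 1463 [ 0.4715 -0.0195  0.029 ] rect [ 0.4714 -0.0197] [0.022 0.029] ang%90 20.0 tool delta [0.002  0.0005 0.1202]
brass [594. 356.] 1084 [ 0.4648 -0.2352  0.029 ] rect [ 0.4646 -0.2353] [0.022 0.029] ang%90 7.8 tool delta [-0.0813  0.1994  0.1203]
```

View pics/w1.png

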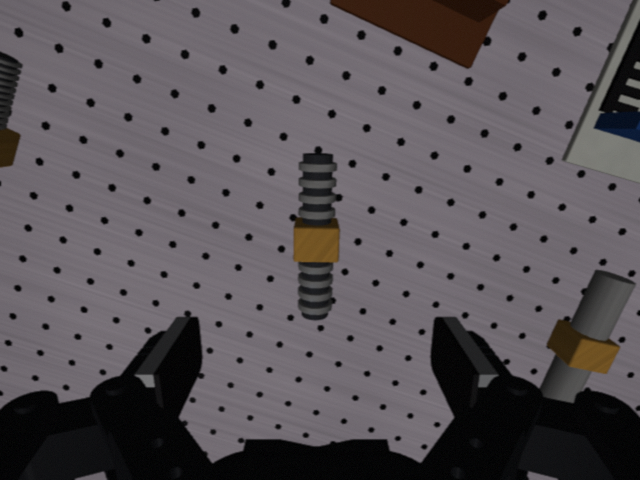

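The wrist picture shows the coarse screw centred at (316,240), aligned between the fingers. I'm descending and gripping.

```bash
python3 -m pendant '[[1,0.001,0,0.045,0.015],[1,0.001,0,0.045,0],[1,0,0,0.025,0],[1,0,0,0.012,0],[1,0,0,0,0],[-1,0,0,0,0],[-1,0,0,0,0],[-1,0,0,0,0]]' 60
python3 -m pendant '[[-1,0,0,0,0],[-1,0,0,0,0],[-1,0,0,0,0],[-1,0,0,0,0]]'
```

```text
clock: 3.18
tcp_pos: [0.4712, -0.0188, 0.022]
orientation: [0.0, 0.985, 0.174, 0.001]
wrist_force: [-0.3, 0.3, -0.1]
finger_gap: 0.0323
grip_force: 0.0
clock: 3.68
tcp_pos: [0.4714, -0.019, 0.0222]
orientation: [0.001, 0.985, 0.174, 0.001]
wrist_force: [-1.5, -0.9, 5.6]
finger_gap: 0.0294
grip_force: 60.0
```

```bash
python3 -m pendant '[[-1,0,0,-0.02,0],[-1,0,0,-0.03,0.08],[-1,0,0,-0.04,0.08],[-1,0,0,-0.03,0.08],[-1,0.03,0.04,0,0],[-1,0.03,0.04,0,0],[-1,0.03,0.04,0,0],[-1,0.03,0.04,0,0]]'
python3 -m pendant '[[-1,0.03,0.036,0,0],[-1,0,0,0,0],[-1,0,0,0,0]]'
python3 look.py w2
```

```text
clock: 4.68
tcp_pos: [0.6078, -0.1654, 0.1403]
orientation: [-0.0, 0.998, 0.055, -0.001]
wrist_force: [1.8, 0.5, -3.3]
finger_gap: 0.029
grip_force: 60.1
clock: 5.05
tcp_pos: [0.6401, -0.1965, 0.1398]
orientation: [-0.001, 0.998, 0.055, -0.002]
wrist_force: [-0.1, 0.6, -3.9]
finger_gap: 0.0289
grip_force: 60.4
tcp [ 0.6401 -0.1965  0.1398] yaw 6.28 t 5.05
brass [316. 357.] 5007 [ 0.5643 -0.2048  0.029 ] rect [ 0.5633 -0.2049] [0.047 0.058] ang%90 6.4 tool delta [-7.59e-02  1.00e-04  1.11e-01]
blue [322. 181.] 2174 [ 0.6857 -0.1947  0.036 ] rect [ 0.6863 -0.1942] [0.013 0.079] ang%90 5.8 tool delta [0.0459 0.0034 0.1036]
blue [369. 298.] 343 [ 0.6157 -0.2328  0.036 ] rect [ 0.6177 -0.2304] [0.022 0.01 ] ang%90 84.2 tool delta [-0.0279  0.0336  0.1038]
```

View pics/w2.png

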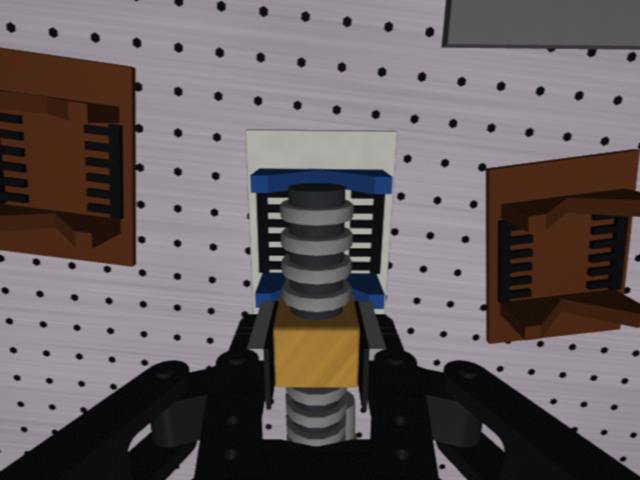

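The coarse screw is held square over the gauge. Its far plate top is at (322,181), and the near plate is at row ~295. The seat comes out at about (0.648, -0.198), so I'm lowering there.

```bash
python3 -m pendant '[[-1,0.008,0.0024,0.03,0.008],[-1,0,0,0.03,0],[-1,0,0,0.02,0],[-1,0,0,0.013,0],[-1,0,0,0.004,0],[-1,0,0,0,0],[-1,0,0,0,0]]'
python3 look.py w3
```

```text
clock: 5.98
tcp_pos: [0.6501, -0.1989, 0.0455]
orientation: [0.0, 0.999, 0.051, 0.001]
wrist_force: [-0.7, -0.1, -4.3]
finger_gap: 0.0291
grip_force: 60.4
tcp [ 0.6501 -0.1989  0.0455] yaw 5.83 t 5.975
brass [316. 357.] 4890 [ 0.6351 -0.2006  0.029 ] rect [ 0.6348 -0.2006] [0.028 0.035] ang%90 5.8 tool delta [-0.0151  0.0001  0.0164]
blue [239. 248.] 2213 [ 0.6818 -0.1679  0.036 ] rect [ 0.6838 -0.1703] [0.011 0.033] ang%90 15.2 tool delta [ 0.0346 -0.0276  0.0095]
blue [391. 249.] 2066 [ 0.687  -0.2224  0.036 ] rect [ 0.6885 -0.2202] [0.029 0.011] ang%90 86.8 tool delta [0.0343 0.0271 0.0096]
blue [276. 403.] 307 [ 0.6167 -0.1859  0.036 ] rect [ 0.6206 -0.1862] [0.006 0.017] ang%90 66.6 tool delta [-0.0319 -0.0163  0.0094]
blue [357. 406.] 347 [ 0.6184 -0.2191  0.036 ] rect [ 0.6227 -0.2178] [0.018 0.006] ang%90 40.0 tool delta [-0.0336  0.0169  0.0094]
```

```bash
python3 -m pendant '[[-1,0,0,0.003,0],[-1,0,0,0.003,0],[-1,0,0,0.0015,0],[-1,0,0,0,0],[-1,0,0,0,0]]'
```

```text
clock: 6.65
tcp_pos: [0.6494, -0.1984, 0.0373]
orientation: [-0.0, 0.999, 0.051, 0.0]
wrist_force: [-1.6, 2.4, 3.6]
finger_gap: 0.0292
grip_force: 61.2
```

```bash
python3 -m pendant '[[-0.2,0,0,0,0],[0.2,0,0,0,0],[0.6,0,0,0,0],[0.6,0,0,0,0],[0.6,0,0,-0.02,0],[0.6,0,0,-0.04,0],[1,0,0,-0.05,0],[1,0,0,0,0]]'
python3 look.py w4
```

```text
clock: 7.65
tcp_pos: [0.6523, -0.1998, 0.1523]
orientation: [0.002, 0.999, 0.051, 0.004]
wrist_force: [0.6, 0.2, 0.1]
finger_gap: 0.0855
grip_force: 0.0
tcp [ 0.6523 -0.1998  0.1523] yaw 5.84 t 7.65
brass [310. 259.] 1604 [ 0.6447 -0.1976  0.029 ] rect [ 0.6445 -0.1978] [0.025 0.03 ] ang%90 4.7 tool delta [-0.0084 -0.0036  0.1232]
blue [269. 201.] 747 [ 0.6819 -0.1683  0.036 ] rect [ 0.683  -0.1699] [0.011 0.03 ] ang%90 11.5 tool delta [ 0.0317 -0.0289  0.1164]
blue [353. 201.] 737 [ 0.6871 -0.2204  0.036 ] rect [ 0.688  -0.2187] [0.011 0.03 ] ang%90 0.1 tool delta [0.0316 0.0234 0.1167]
blue [272. 307.] 557 [ 0.6102 -0.1752  0.036 ] rect [ 0.6132 -0.1762] [0.011 0.031] ang%90 20.8 tool delta [-0.0403 -0.0293  0.1158]
blue [350. 307.] 541 [ 0.6156 -0.2277  0.036 ] rect [ 0.6183 -0.2262] [0.03  0.011] ang%90 80.3 tool delta [-0.0403  0.0234  0.1161]
```

View pics/w4.png

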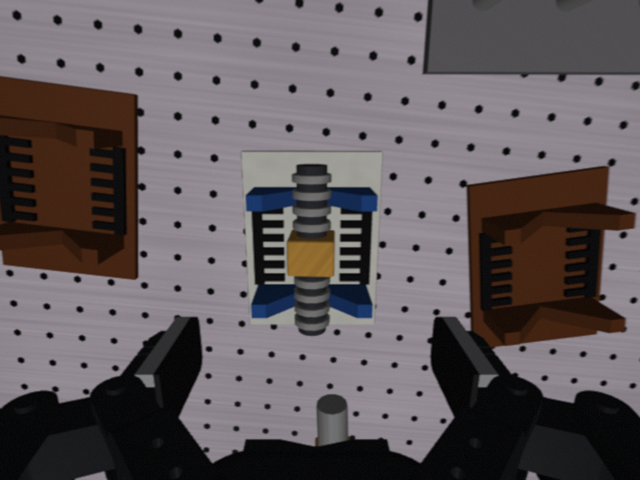

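The coarse screw rests in both V notches with its collar at (310,257), midway between the plates. Next is the fine screw.

```bash
python3 -m pendant '[[1,0,0,0,0.17],[1,-0.028,-0.0486,0,0],[1,-0.028,-0.0486,0,0],[1,-0.028,-0.0486,0,0],[1,-0.028,-0.0486,0,0],[1,-0.028,-0.0486,0,0],[1,-0.028,-0.0486,0,0],[1,-0.028,-0.0486,0,0]]'
python3 -m pendant '[[1,-0.028,-0.0486,0,0],[1,0,0,0,0],[1,0,0,0,0]]'
python3 look.py w5
```

```text
clock: 8.7
tcp_pos: [0.4716, 0.0975, 0.1466]
orientation: [-0.022, 1.0, 0.006, -0.002]
wrist_force: [0.4, 0.8, 1.4]
finger_gap: 0.0852
grip_force: 0.0
clock: 9.07
tcp_pos: [0.4466, 0.1172, 0.1496]
orientation: [-0.033, 0.999, 0.021, -0.001]
wrist_force: [-0.6, 0.4, 1.0]
finger_gap: 0.0858
grip_force: 0.0
tcp [0.4466 0.1172 0.1496] yaw 2.46 t 9.075
brass [195. 227.] 1420 [0.4552 0.2053 0.029 ] rect [0.455  0.2053] [0.029 0.023] ang%90 84.5 tool delta [ 0.0126 -0.0796  0.1261]
```

View pics/w5.png

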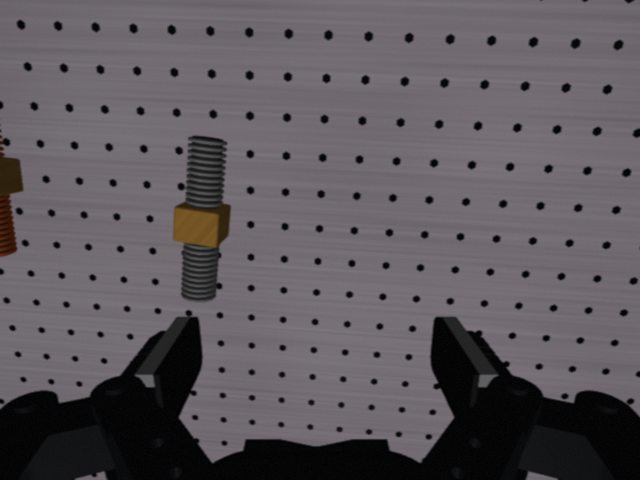

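The fine screw's collar is at (202,224). The move fell short and left the tool slightly tilted, so I'm checking the joints.

```bash
python3 -m pendant '[[1,0,0,0,0]]';python3 -c "
from h import *
s=env.get_state();print(np.round(s['joint_pos'],3),np.round(s['qvel'],3),s['tcp_pos'],s['orientation'],np.degrees(yaw(s)))"
```

```text
clock: 9.25
tcp_pos: [0.4472, 0.1169, 0.15]
orientation: [-0.033, 0.999, 0.021, -0.001]
wrist_force: [0.8, 0.1, -0.0]
finger_gap: 0.0853
grip_force: 0.0
[ 0.041  0.149 -0.418  1.005  0.065  3.141] [-0.002 -0.002  0.001  0.003  0.    -0.001] [0.44720961 0.11692098 0.14995158] [-0.03264385  0.99924634  0.02096599 -0.00124506] 2.4060807465520044
```

Joint 6 has reached its limit. I'll use the equivalent grasp half a turn round, with negative turns.

```bash
python3 -m pendant '[[1,0,0,0,-0.18],[1,0,0,0,-0.18],[1,0,0,0,-0.18],[1,0,0,0,-0.18],[1,0,0,0,-0.18],[1,0,0,0,-0.18],[1,0,0,0,-0.18],[1,0,0,0,-0.18]]'
python3 -m pendant '[[1,0,0,0,-0.18],[1,0,0,0,-0.18],[1,0,0,0,-0.18],[1,0,0,0,-0.18],[1,0,0,0,-0.18],[1,0,0,0,-0.18],[1,0,0,0,-0.18],[1,0,0,0,-0.18]]'
python3 -m pendant '[[1,0,0,0,-0.12],[1,0,0,0,0],[1,0,0,0,0]]'
python3 look.py w6; python3 -c "
from h import *
s=env.get_state();print(np.round(s['joint_pos'],3),s['orientation'])"
```

```text
clock: 10.25
tcp_pos: [0.4471, 0.117, 0.1501]
orientation: [-0.025, 0.735, 0.677, 0.021]
wrist_force: [-1.1, 0.4, 0.8]
finger_gap: 0.0855
grip_force: 0.0
clock: 11.25
tcp_pos: [0.4471, 0.117, 0.1501]
orientation: [-0.005, 0.107, 0.994, 0.032]
wrist_force: [-0.1, -0.6, -0.1]
finger_gap: 0.0847
grip_force: 0.0
clock: 11.62
tcp_pos: [0.4468, 0.1172, 0.1502]
orientation: [-0.004, 0.05, 0.998, 0.033]
wrist_force: [0.2, -0.3, -0.2]
finger_gap: 0.0856
grip_force: 0.0
tcp [0.4468 0.1172 0.1502] yaw 174.23 t 11.625
brass [436. 241.] 1403 [0.4551 0.2054 0.029 ] rect [0.4553 0.2054] [0.029 0.023] ang%90 84.8 tool delta [-0.0007  0.0806  0.1266]
[ 0.042  0.148 -0.419  1.006  0.066  0.142] [-0.00359107  0.05024319  0.99819988  0.03255332]
```

The 3.8° tilt left over is purely a roll about the screw's own axis. It does no harm to a round screw in a V notch, and I've accounted for it. I'm moving over the screw and looking again.

```bash
python3 -m pendant '[[1,-0.0007,0.04,0,-0.01],[1,0,0.0397,0,0],[1,0,0,0.05,0],[1,0,0,0.03,0],[1,0,0,0,0],[1,0,0,0,0]]'
python3 look.py w7; python3 -c "
from h import *
s=env.get_state();print(np.round(s['joint_pos'],3),s['orientation'])"
```

```text
clock: 12.42
tcp_pos: [0.4551, 0.2018, 0.0766]
orientation: [-0.003, 0.045, 0.998, 0.033]
wrist_force: [0.5, -0.2, 0.4]
finger_gap: 0.0853
grip_force: 0.0
tcp [0.4551 0.2018 0.0766] yaw 174.9 t 12.425
brass [315. 287.] 2798 [0.4551 0.2049 0.029 ] rect [0.4555 0.205 ] [0.029 0.024] ang%90 83.6 tool delta [-0.0001  0.      0.0477]
brass [616. 299.] 2018 [0.4798 0.3565 0.029 ] rect [0.4798 0.3576] [0.028 0.024] ang%90 87.0 tool delta [-0.0113  0.1529  0.0576]
[ 0.218  0.276 -0.455  0.827  0.065  0.308] [-0.00221579  0.04459329  0.99845986  0.03293074]
```

```bash
python3 -m pendant '[[1,0,-0.0005,0.03,0],[1,0,0,0.015,0],[1,0,0,0.007,0],[1,0,0,0,0],[-1,0,0,0,0],[-1,0,0,0,0],[-1,0,0,0,0],[-1,0,0,0,0]]' 60
python3 -m pendant '[[-1,0,0,0,0],[-1,0,0,0,0],[-1,0,0,0,0],[-1,0,0,0,0]]'
python3 -m pendant '[[-1,0,0,-0.02,0],[-1,0,0,-0.03,0],[-1,0,0,-0.03,0],[-1,0,0,-0.03,0],[-1,0,0,0,0],[-1,0,0,0,0]]'
python3 look.py w8
```

```text
clock: 13.48
tcp_pos: [0.4544, 0.2045, 0.0245]
orientation: [-0.003, 0.044, 0.998, 0.032]
wrist_force: [-1.8, -1.0, 7.3]
finger_gap: 0.029
grip_force: 58.7
clock: 13.98
tcp_pos: [0.4544, 0.2045, 0.0245]
orientation: [-0.003, 0.044, 0.998, 0.032]
wrist_force: [-1.4, -0.1, 6.7]
finger_gap: 0.0289
grip_force: 58.7
clock: 14.72
tcp_pos: [0.4536, 0.1973, 0.1321]
orientation: [-0.004, 0.044, 0.998, 0.032]
wrist_force: [0.0, -0.9, -5.0]
finger_gap: 0.0289
grip_force: 60.5
tcp [0.4536 0.1973 0.1321] yaw 174.94 t 14.725
brass [557. 264.] 1550 [0.4792 0.3582 0.029 ] rect [0.4783 0.3583] [0.029 0.026] ang%90 86.9 tool delta [-0.0125  0.1556  0.1132]
brass [316. 345.] 5321 [0.5177 0.1987 0.029 ] rect [0.5137 0.1994] [0.055 0.059] ang%90 84.8 tool delta [-0.0649  0.0005  0.1026]
blue [616. 412.] 2821 [0.5948 0.4074 0.036 ] rect [0.5939 0.4094] [0.083 0.035] ang%90 41.3 tool delta [-0.1232  0.2152  0.1087]
```

Lifted. I'm moving over the fine gauge.

```bash
python3 -m pendant '[[-1,-0.03,-0.001,0,0.037],[-1,-0.04,-0.0015,0,0],[-1,-0.04,-0.0015,0,0],[-1,-0.04,-0.0015,0,0],[-1,-0.04,-0.0015,0,0],[-1,-0.028,0,0,0],[-1,0,0,0,0],[-1,0,0,0,0]]'
python3 look.py w9; python3 -c "
from h import *
s=env.get_state();print(np.round(s['joint_pos'],3),s['orientation'])"
```

```text
clock: 15.78
tcp_pos: [0.6685, 0.1644, 0.1281]
orientation: [-0.006, 0.063, 0.997, 0.032]
wrist_force: [-1.1, -0.0, -4.8]
finger_gap: 0.0292
grip_force: 60.4
tcp [0.6685 0.1644 0.1281] yaw 172.83 t 15.775
brass [316. 342.] 5752 [0.7277 0.1635 0.029 ] rect [0.7222 0.1646] [0.054 0.064] ang%90 81.6 tool delta [-0.0604  0.0002  0.0984]
blue [363. 198.] 620 [0.6374 0.2015 0.036 ] rect [0.636 0.2  ] [0.017 0.014] ang%90 82.3 tool delta [0.034  0.027  0.0946]
blue [256. 198.] 1150 [0.6294 0.142  0.036 ] rect [0.6291 0.1438] [0.029 0.014] ang%90 84.3 tool delta [ 0.0345 -0.033   0.0908]
blue [255. 302.] 453 [0.6911 0.1308 0.036 ] rect [0.6886 0.1322] [0.013 0.025] ang%90 13.4 tool delta [-0.0281 -0.0362  0.0896]
[0.098 0.581 0.165 1.156 0.066 0.223] [-0.0057271   0.06260092  0.99749996  0.03228231]
```

View pics/w9.png

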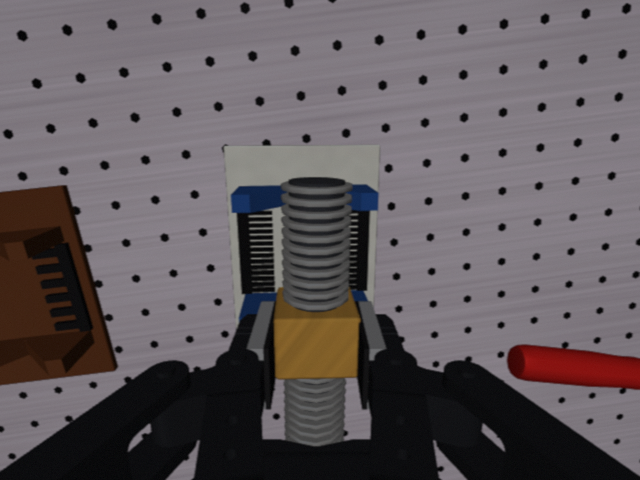

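The fine screw is held over the fine-comb gauge: base-side plate at columns 232–378, row 198, far plate at row ~300. The seat is at about (0.670, 0.1644). I'm lowering with a correction for the tilt.

```bash
python3 -m pendant '[[-1,-0.0015,-0.0062,0.02,0],[-1,0,0,0.03,0],[-1,0,0,0.02,0],[-1,0,0,0.009,0],[-1,0,0,0,0],[-1,0,0,0,0]]'
python3 look.py w10
```

```text
clock: 16.58
tcp_pos: [0.6712, 0.1634, 0.0525]
orientation: [-0.003, 0.063, 0.997, 0.033]
wrist_force: [0.5, 0.6, -5.0]
finger_gap: 0.0292
grip_force: 60.4
tcp [0.6712 0.1634 0.0525] yaw 172.83 t 16.575
brass [316. 342.] 5862 [0.6863 0.1632 0.029 ] rect [0.6829 0.164 ] [0.036 0.043] ang%90 81.6 tool delta [-0.0153  0.0002  0.0234]
blue [386. 221.] 2669 [0.6358 0.1961 0.036 ] rect [0.6344 0.1948] [0.028 0.016] ang%90 82.7 tool delta [0.0391 0.0269 0.0187]
blue [241. 223.] 3016 [0.6288 0.1421 0.036 ] rect [0.6282 0.1438] [0.029 0.016] ang%90 83.5 tool delta [ 0.0392 -0.0275  0.0151]
```

View pics/w10.png

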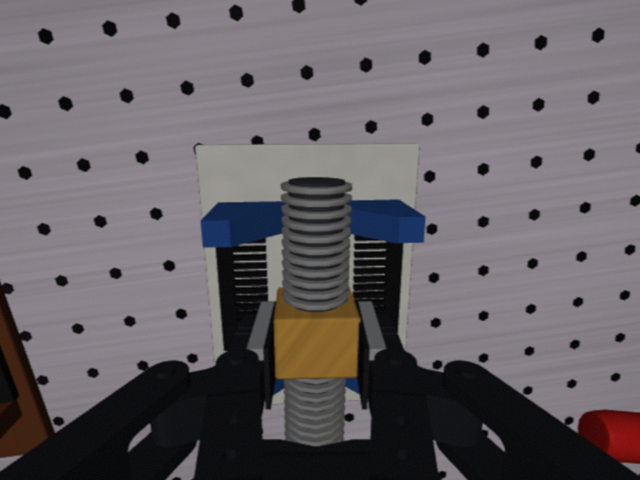

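The screw is centred between the plate halves, at columns 241 and 386. I'm lowering slowly.

```bash
python3 -m pendant '[[-1,0,-0.0005,0.004,0],[-1,0,0,0.004,0],[-1,0,0,0.003,0],[-1,0,0,0.001,0],[-1,0,0,0,0],[-1,0,0,0,0]]'
```

```text
clock: 17.38
tcp_pos: [0.6704, 0.1637, 0.0395]
orientation: [-0.004, 0.063, 0.997, 0.033]
wrist_force: [-2.3, -0.3, -0.5]
finger_gap: 0.0286
grip_force: 61.0
```

Force moved from -5.0 to -0.5 N, so the screw is in contact with the notches. I'm releasing and retreating.

```bash
python3 -m pendant '[[-0.2,0,0,0,0],[0.2,0,0,0,0],[0.6,0,0,0,0],[0.6,0,0,0,0],[0.6,0,0,-0.02,0],[0.6,0,0,-0.04,0],[1,0,0,-0.05,0],[1,0,0,0,0]]'
python3 -m pendant '[[1,0,0,0,0],[1,0,0,0,0]]'
python3 look.py w11
python3 - <<'E'
from h import *
im=env.read_camera("top");a=cv2.resize(im[170:330,160:460,::-1],None,fx=2.6,fy=2.6,interpolation=cv2.INTER_CUBIC)
cv2.imwrite("pics/crop2.png",a)
c=env.calibration("top");K=np.array(c["K"]);T=np.array(c["T"])
for b in blobs(brass(im),40): print(b[0].round(1),px2w(b[0],.042,K,T).round(4))
E
```

```text
clock: 18.38
tcp_pos: [0.674, 0.1564, 0.1546]
orientation: [0.001, 0.063, 0.997, 0.033]
wrist_force: [-0.2, 0.6, 0.2]
finger_gap: 0.0852
grip_force: 0.0
clock: 18.62
tcp_pos: [0.6697, 0.1563, 0.1471]
orientation: [-0.006, 0.063, 0.997, 0.032]
wrist_force: [-0.1, 0.6, -0.2]
finger_gap: 0.0857
grip_force: 0.0
tcp [0.6697 0.1563 0.1471] yaw 172.83 t 18.625
brass [317. 253.] 1817 [0.6752 0.1642 0.029 ] rect [0.6744 0.1642] [0.031 0.029] ang%90 84.4 tool delta [-0.0063  0.0009  0.1183]
blue [272. 189.] 955 [0.6295 0.1422 0.036 ] rect [0.6293 0.1434] [0.028 0.013] ang%90 82.3 tool delta [ 0.0365 -0.0261  0.1102]
blue [360. 188.] 971 [0.6361 0.1949 0.036 ] rect [0.6355 0.1934] [0.03  0.013] ang%90 82.4 tool delta [0.0365 0.0269 0.1136]
blue [276. 295.] 1178 [0.6975 0.1337 0.036 ] rect [0.6961 0.1349] [0.027 0.022] ang%90 83.3 tool delta [-0.032  -0.0259  0.1092]
blue [357. 293.] 1158 [0.7043 0.1866 0.036 ] rect [0.7022 0.1858] [0.029 0.022] ang%90 81.4 tool delta [-0.0322  0.0272  0.1126]
[402.8 216.4] [ 0.6461 -0.1975  0.042 ]
[171.1 289.5] [0.4769 0.3561 0.042 ]
[418.5 292.8] [ 0.4621 -0.2309  0.042 ]
```

View pics/w11.png

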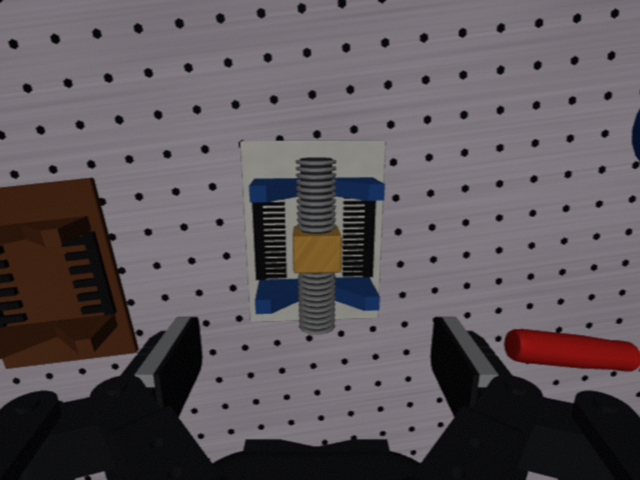

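The fine screw rests in both notches with its collar at (317,250), midway between the plates. The coarse screw is still in place at (403,216) in the top view. I'm handing in.

```bash
python3 -c "
from workcell import env
print(env.hand_in())"
```

```text
the job is handed in; nothing more can be done
None
```

Both threaded screws were lowered into the notches of their own gauges (coarse in coarse, fine in fine) and released, with the arm clear, and I handed the job in at about 19 s; it returned no verdict.

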